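# Load the clock-weight shells into the polisher

### The job

Pick up the scoop tray of brass weight shells by its leaning handle and tip all four shells into the polisher's feed hopper. Set the empty tray back down flat in the middle of the green mat and let go, then push the polisher's toggle lever fully over to on. Leave the other things on the bench where they are.

Things in the scene. Friction and masses are not known exactly. Their poses are not given: they have to be found in the camera images.
- tray: Open aluminium scoop tray, 130 long (x) x 150 wide (y), walls 40 high, 4 thick. Origin: centre of its underside, z up. +x is the pouring side: no wall, the last 40 mm of floor ramp up 15 degrees to a lip. A handle plate on the back wall (-x) leans backwards (see tray_grip). 160 g, about 400 g loaded. Empties when tipped front down some 60 degrees.
- tray_grip (a point): Middle of the tray's flat handle plate, where to grip it: at (-88.5, 0, 75) mm in the tray frame, axes as the tray. The plate is 12 thick and 60 wide (along y); it rises from the top of the back wall leaning backwards 30 degrees from vertical (upward direction -0.5, 0, 0.866 in the tray frame) and ends 28 mm above this point along the lean.
- tray_lip (a point): Middle of the spout's upper front edge: at (65, 0, 14.5) mm in the tray frame.
- hopper: Fixed bench-top vibratory polisher: grey square base 220 x 220 x 48 high, with a square steel feed hopper flaring upward on it. Origin: centre of its underside; z up. Inner floor 55 above the origin, about 150 x 150 mm inside; rim 135 above the origin, about 220 x 220 mm inside, sheet 4 thick.
- hopper_mouth (a point): Centre of the hopper's mouth at rim height, 135 mm above the bench.
- mat: Flat green bench mat 240 (x) x 220 (y) x 3 thick, fixed to the bench; origin at the centre of its underside, z up. The tray stands on it at the start.
- switch (a joint): Polisher's on/off toggle lever, rad: about 0 = off, leaning towards its own -x (roughly the robot); 1.0 = fully on, leaning to its +x. It stays where left.
- switch_tip (a point): Tip of that black toggle lever, 80 mm long from its pivot, on a small grey block; its x axis tells the way to push (roughly away from the robot), together with switch_base.
- switch_base: Grey block under the lever, fixed; origin at the centre of its underside, its +x is the direction in which the lever is pushed to switch on.
- shell0: Hollow brass clock-weight shell, a closed cylinder 36 dia x 60 long, 60 g, lying in the tray at the start. Origin at its centre, its axis is its own y.
- shell1: Hollow brass clock-weight shell, a closed cylinder 36 dia x 60 long, 60 g, lying in the tray at the start. Origin at its centre, its axis is its own y.
- shell2: Hollow brass clock-weight shell, a closed cylinder 36 dia x 60 long, 60 g, lying in the tray at the start. Origin at its centre, its axis is its own y.
- shell3: Hollow brass clock-weight shell, a closed cylinder 36 dia x 60 long, 60 g, lying in the tray at the start. Origin at its centre, its axis is its own y.
- loupe_a: Bystander: black eyeglass loupe standing on the bench, 38 dia x 42 high. Origin: centre of its underside.
- loupe_b: Bystander: the same kind of black loupe, 38 dia x 42 high. Origin: centre of its underside.
- oil: Bystander: small amber oil bottle, 32 dia x 75 high. Origin: centre of its underside.
- blower: Bystander: black rubber blower bulb, 56 dia x 85 high. Origin: centre of its underside.
- clockplate: Bystander: brass clock plate lying flat, 110 x 80 x 6. Origin: centre of its underside.

How it is judged:
By the outcome, as a careful person would: the job done as asked, in the order asked, and still so for the second after the job is handed in, with the robot touching nothing.
It also fails if it takes over 70 s, if anything falls off the work surface, if the arm or the gripper's body presses on something with over 40 N, if the wrist force passes 120 N, or if a joint passes its speed limit or range.

### The arm

A 6-joint arm with a two-finger parallel gripper is mounted at the origin on the work surface. World frame = base frame: x ahead of the robot, y to its left, z up, the work surface at z = 0. Lengths are in m, angles in rad, forces in N, time in s.
With the tool pointing down it reaches from about 0.4 to 0.825 m from the base axis. Payload 7 kg.
Tool frame: the origin (TCP) lies at the very end of the fingers, on their centre line; the grasp point (between the pads) lies 19 mm behind it; z points along the fingers, y is the line along which they close (so a half turn about z gives the same grasp; the last joint's range is limited). The gripper opens to 88 mm and grips with 3 to 60 N. Pads are 19 mm wide; open, the fingers measure 130 mm over their backs; the gripper's body (78 mm by 193 mm) begins 47 mm behind the grasp point.
Start: joints at [-0.857, 0.359, 0.012, 0, -1.224, -0.288], TCP at [0.279, -0.615, 0.227] pointing down, gripper open.
Joint ranges: [-3.07, 3.07], [-1.43, 2.12], [-1.02, 1.25], [-3.03, 1.67], [-3.05, -0], [-3.03, 3.03]. Speed limits (rad/s): [2.39, 2.39, 3.01, 3.14, 3.14, 3.14].

### API

Orientations are given as [roll, pitch, yaw] about the fixed x, y, z axes, in that order (R = Rz(yaw) Ry(pitch) Rx(roll)).
In Python, from station import * gives the robot as it stands.
- The arm moves only by the tool servo_tool, never from a script. Its argument "moves" is a list of rows, each an object of numbers: "jaw": the opening, from 0 (shut) to 1 (fully open); "dx", "dy", "dz": the shift along the world's x, y, z in m; "roll": the turn about the world's z in degrees. A call has exactly 10 rows; each row shifts and turns the commanded pose from where the row before left it; what a row does not reach is not made up. A row lasts 1/8 s, in which the tool goes at most 62.5 mm and 10.7 degrees, less where a joint would pass 70% of its speed; a pose out of reach is approached as far as the arm can. A call with a gripper value outside its range is refused whole. The fingers move at their own pace and stop on an object; "newtons" is the grip in N (left out, the last holds). Time passes only in rows, so rows that do not move let the fingers close, or fill a call up. It gives the time, the measured TCP pose, the force, the opening and the grip force at its end, in the units of the state.
- get_state(): the state, without advancing time (a new reading comes with each control period).
- grab_frame(name): name is "scene" or "top" or "wrist"; returns (picture, depth): 384x512x3 uint8, red, green, blue; 384x512 float32, m along the optical axis (not along the pixel's ray), 0 where there is no reading.
- calibration(name): a dict with "intrinsics" (3x3 intrinsics, pixels), "k1" (the pictures are not rectified: a ray, as slopes to the right and down, at radius r is drawn at 1 + k1 r^2 times it, then the intrinsics apply), "R" (3x3) and "t" (3): a world point X has camera coordinates R X + t. Camera axes: x right, y down, z forward; pixel columns grow to the right and rows downward; lengths in m; the calibration is good to about 2 mm. A picture is of the moment at which its call begins: read the wrist's pose just before it. calibration takes no time and is no camera call; for the wrist camera it gives the pose at the moment of the call.
- job_done(): hands the job in; it is judged then, once.
The state is a dict: "t": time; "q": joint angles; "qd": joint speeds; "joint_efforts": joint torques, N m; "eef_pos": TCP position; "ee_rot": TCP orientation; "force": force on the tool from outside, world axes, zero at the start; "moment": the same for the moment, N m; "width": finger opening in m; "gripper_force": force on a finger pad.
Only numpy, scipy, OpenCV 4.12 (cv2) and the standard library are available. Lean on these libraries where they do the work, as an engineer would, in place of code of your own. Each camera call takes 0.05 s, during which the arm holds its last target. There are 200 camera calls.

## Working session

There is one attempt and no reset: what is moved stays moved. The work goes in short steps, Python scripts to look and compute and a tool call to move; the robot and the scene stay as the last step left them, time stands still between calls to the robot, and variables do not carry over. Pictures are saved under pics/ and viewed, at most 10 in all, crops included, and the job is handed in when it is done.

Besides the shell and the picture viewer there is one more tool, called by a JSON object that holds its "api" and its "payload". servo_tool: Moves the arm, as the interface text tells. Its arguments: {"type":"object","properties":{"moves":{"type":"array","items":{"type":"object","properties":{"jaw":{"type":"number"},"dx":{"type":"number"},"dy":{"type":"number"},"dz":{"type":"number"},"roll":{"type":"number"}}}},"newtons":{"type":"number"}},"required":["moves"]}

```bash
mkdir -p pics
cat > h.py <<'E'
from station import *
import numpy as np, cv2
def snap(n):
    c=calibration(n); im,d=grab_frame(n); return im,d,{k:np.array(v,float) for k,v in c.items()}
def save(im,f,s=1.5):
    cv2.imwrite('pics/'+f,cv2.resize(im[...,::-1],None,fx=s,fy=s))
def ray(c,uv):
    uv=np.atleast_2d(np.array(uv,float)); K=c['intrinsics']
    p=np.c_[(uv[:,0]-K[0,2])/K[0,0],(uv[:,1]-K[1,2])/K[1,1]]; q=p.copy()
    for _ in range(10): q=p/(1+c['k1']*(q**2).sum(1,keepdims=True))
    return np.c_[q,np.ones(len(q))]
def pts(c,uv,z):   # depth points
    return (ray(c,uv)*np.array(z,float).reshape(-1,1)-c['t'])@c['R']
def plane(c,uv,h):
    o=-c['R'].T@c['t']; d=ray(c,uv)@c['R']; return o+d*((h-o[2])/d[:,2:3])
def cloud(d,c):
    v,u=np.mgrid[0:384,0:512]; P=pts(c,np.c_[u.ravel(),v.ravel()],d.ravel()).reshape(384,512,3); P[d==0]=np.nan; return P
E
python3 - <<'E'
from h import *
print(get_state()); 
for n in('top','scene'):
    im,d,c=snap(n); save(im,n+'0.png'); np.savez(n+'0.npz',im=im,d=d,**c); print(n,-c['R'].T@c['t'],(d>0).mean())
E
```

```text
{'t': 0.0, 'q': array([-8.56921920e-01,  3.59400874e-01,  1.10690229e-02, -3.27152507e-04,
       -1.22410327e+00, -2.88109053e-01]), 'qd': array([-2.89101100e-06, -8.13491176e-04, -3.29387557e-04,  3.20327661e-04,
        5.29415908e-04,  1.32918076e-03]), 'joint_efforts': array([-1.62655720e-03, -5.82706690e+01,  2.93062806e+01,  6.99741706e+00,
        6.79110046e-03, -1.65055826e-04]), 'eef_pos': array([ 0.27856246, -0.61430966,  0.22562221]), 'ee_rot': array([ 3.13993402e+00, -1.70819570e-04, -2.71593857e+00]), 'force': array([-0.65245327,  0.43841348,  0.29170844]), 'moment': array([ 0.02778848, -0.02597503, -0.01679154]), 'gripper_force': 0.0, 'width': 0.08791376300145133}
top [ 0.36844985 -0.03973121  0.88608541] 0.9960581461588541
scene [0.94003586 0.43710733 0.72241543] 0.9958394368489584
```

View pics/top0.png

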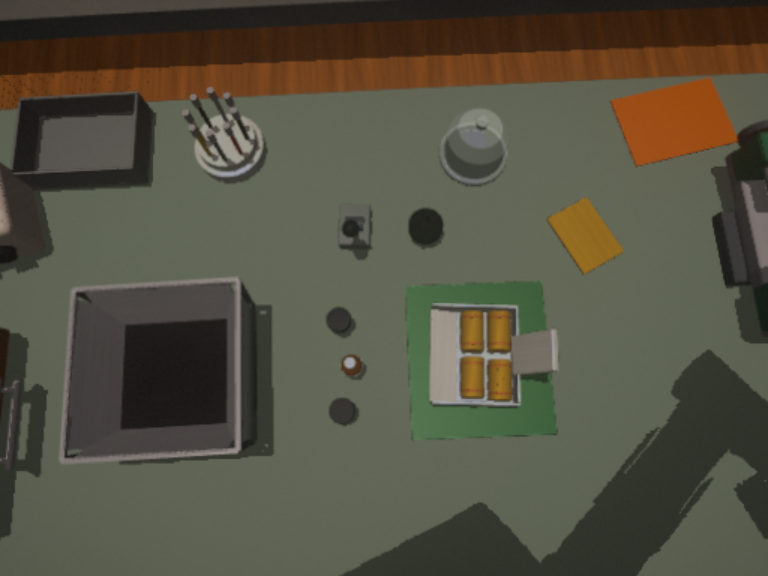

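View pics/scene0.png

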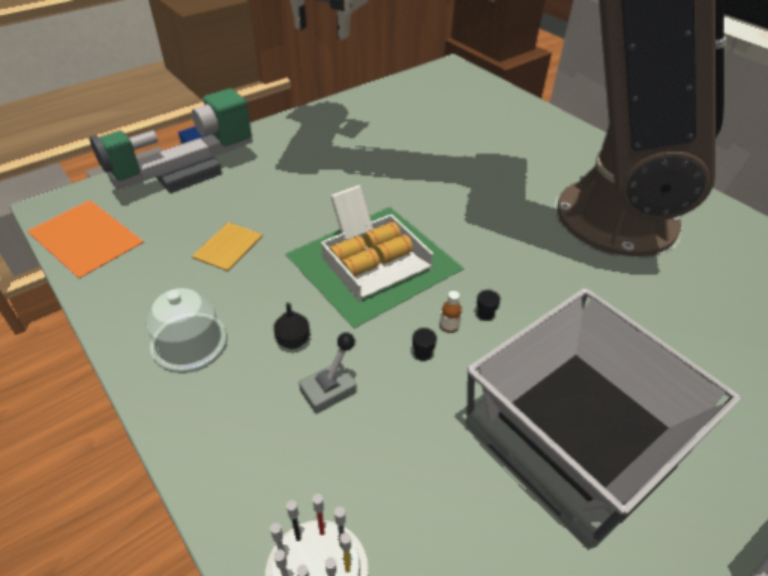

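```bash
cat > m.py <<'E'
from h import *
L={n:np.load(n+'0.npz') for n in('top','scene')}
C={};H={}
for n,l in L.items():
    C[n]=cloud(l['d'],l); H[n]=cv2.cvtColor(l['im'],cv2.COLOR_RGB2HSV)
def px(n,m): v,u=np.nonzero(m); return np.c_[u,v]
def rect(P): r=cv2.minAreaRect(P[:,:2].astype(np.float32)); return np.round(np.array(r[0]),4),np.round(r[1],4),round(r[2],2)
def tri(a,b):
    A=[];B=[]
    for n,uv in(('top',a),('scene',b)):
        l=L[n]; o=-l['R'].T@l['t']; d=(ray(l,[uv])@l['R'])[0]; d/=np.linalg.norm(d); M=np.eye(3)-np.outer(d,d); A.append(M);B.append(M@o)
    return np.linalg.solve(sum(A),sum(B))
for n in L:
    h=H[n];c=C[n]
    g=(h[...,0]>50)&(h[...,0]<75)&(h[...,1]>120)&(abs(c[...,2])<.02)&(abs(c[...,0]-.37)<.3)&(abs(c[...,1]+.15)<.2)
    P=plane(L[n],px(n,g),.003); print(n,'mat',rect(P),'z',np.median(c[g][:,2]))
    # handle: high points near mat
    m=rect(P)[0]
    k=(np.hypot(c[...,0]-m[0],c[...,1]-m[1])<.16)&(c[...,2]>.05)&(c[...,2]<.13)
    Q=c[k]; print(' handle',len(Q),rect(Q),'zmax',np.percentile(Q[:,2],[2,98]),'mean',Q.mean(0)); 
    u,s,vt=np.linalg.svd(Q-Q.mean(0)); print('  normal',vt[2])
    r=(c[...,2]>.125)&(c[...,2]<.145)&(c[...,1]>.05)&(c[...,0]<.6)&(c[...,0]>.1)
    Q=c[r]; print(' rim',rect(Q),np.median(Q[:,2]))
    s=(h[...,2]<45)&(c[...,2]>.015)&(c[...,1]<.06)&(c[...,1]>-.3)&(c[...,0]>.2)
    nn,lb,st,ce=cv2.connectedComponentsWithStats(s.astype(np.uint8))
    for i in range(1,nn):
        if st[i,4]>25: Q=c[lb==i]; print('  dark',ce[i].round(1),st[i,4],np.nanmedian(Q,0).round(3),'z95',np.nanpercentile(Q[:,2],95).round(3))
E
python3 - <<'E'
from m import *
# tray wall tops
for n in L:
    c=C[n];h=H[n]
    k=(c[...,2]>.036)&(c[...,2]<.048)&(h[...,1]<60)&(abs(c[...,1]+.15)<.13)&(abs(c[...,0]-.35)<.12)
    print(n,'walls',k.sum(),rect(c[k]))
print('triangulated handle top corners', tri((557/1.5,330/1.5),(362/1.5,186/1.5)),tri((557/1.5,371/1.5),(333/1.5,193/1.5)))
print('knob',tri((351/1.5,228/1.5),(346/1.5,341/1.5)))
E
```

```text
top mat (array([0., 0.]), array([0., 0.]), 0.0) z nan
  return _methods._mean(a, axis=axis, dtype=dtype,
  ret = ret.dtype.type(ret / rcount)
Traceback (most recent call last):
  File "m.py", line 20, in <module>
    Q=c[k]; print(' handle',len(Q),rect(Q),'zmax',np.percentile(Q[:,2],[2,98]),'mean',Q.mean(0));
                                                  ~~~~~~~~~~~~~^^^^^^^^^^^^^^^
IndexError: index -1 is out of bounds for axis 0 with size 0
```

Run:
```python
from h import *
for n,ps in(('top',[(410,285),(550,285),(555,435),(240,280),(65,460),(430,225)]),('scene',[(290,255),(385,210),(460,265),(357,320)])):
    l=np.load(n+'0.npz'); c=cloud(l['d'],l); h=cv2.cvtColor(l['im'],cv2.COLOR_RGB2HSV)
    for p in ps: u,v=int(p[0]/1.5),int(p[1]/1.5); print(n,p,c[v,u].round(3),h[v,u],plane(l,[(u,v)],0).round(3))
```

```text
top (410, 285) [ 0.588 -0.083  0.002] [ 52  60 106] [[ 0.589 -0.083  0.   ]]
top (550, 285) [ 0.577 -0.307  0.001] [ 38  44 105] [[ 0.577 -0.307  0.   ]]
top (555, 435) [ 0.343 -0.288  0.003] [43 41 99] [[ 0.343 -0.289  0.   ]]
top (240, 280) [0.577 0.157 0.13 ] [26 21 95] [[0.613 0.191 0.   ]]
top (65, 460) [0.349 0.378 0.137] [  8  24 128] [[0.345 0.455 0.   ]]
top (430, 225) [ 0.669 -0.116  0.055] [30 30 34] [[ 0.689 -0.121  0.   ]]
scene (290, 255) [ 0.58  -0.286  0.002] [ 63  98 135] [[ 0.579 -0.288  0.   ]]
scene (385, 210) [ 0.362 -0.287  0.003] [ 62  84 137] [[ 0.359 -0.29   0.   ]]
scene (460, 265) [ 0.35  -0.082  0.004] [ 57  59 148] [[ 0.347 -0.085 -0.   ]]
scene (357, 320) [ 0.574 -0.084  0.003] [ 63  99 136] [[ 0.573 -0.087  0.   ]]
```

```bash
sed -i "s/g=(h.*/g=(h[...,0]>48)\&(h[...,0]<80)\&(h[...,1]>90)\&(abs(c[...,2])<.02)\&(abs(c[...,0]-.46)<.18)\&(abs(c[...,1]+.19)<.18)/; s/(c\[...,0\]<.6)&(c\[...,0\]>.1)/(c[...,0]<.65)\&(c[...,1]<.45)\&(c[...,0]>.25)/; s/(c\[...,1\]>-.3)&(c\[...,0\]>.2)/(c[...,1]>-.2)\&(c[...,0]>.3)/" m.py
python3 - <<'E'
from m import *
for n in L:
    c=C[n];h=H[n]
    k=(c[...,2]>.036)&(c[...,2]<.048)&(h[...,1]<60)&(abs(c[...,1]+.18)<.1)&(abs(c[...,0]-.46)<.12)
    print(n,'walls',k.sum(),rect(c[k]))
print('handle top corners', tri((557/1.5,330/1.5),(362/1.5,186/1.5)),tri((557/1.5,371/1.5),(333/1.5,193/1.5)))
print('knob',tri((351/1.5,228/1.5),(346/1.5,341/1.5)))
E
```

```text
top mat (array([ 0.4663, -0.1848]), array([0.2132, 0.2367]), 89.21) z 0.0032157175486192554
 handle 713 (array([ 0.4632, -0.2571]), array([0.0438, 0.0601]), 84.18) zmax [0.05143941 0.10482962] mean [ 0.46217433 -0.25642235  0.08175574]
  normal [-0.06110514 -0.83354513 -0.54906164]
 rim (array([0.462 , 0.2714]), array([0.2363, 0.2366]), 0.5) 0.13386358515194485
  dark [283.3 150.6] 409 [ 0.67  -0.109  0.047] z95 0.07
  dark [233.6 152. ] 94 [0.653 0.003 0.104] z95 0.108
scene mat (array([ 0.4682, -0.1816]), array([0.2139, 0.2337]), 89.1) z 0.0033586803148589616
 handle 514 (array([ 0.4616, -0.2569]), array([0.0419, 0.062 ]), 89.03) zmax [0.05178706 0.10428691] mean [ 0.4641134  -0.2551317   0.07861618]
  normal [0.09124306 0.85073072 0.51762143]
 rim (array([0.4621, 0.2707]), array([0.2371, 0.2346]), 0.59) 0.1336720656300141
  dark [324.9 201.5] 169 [0.403 0.036 0.041] z95 0.044
  dark [194.2 220. ] 409 [ 0.687 -0.098  0.042] z95 0.06
  dark [282.4 227.6] 190 [0.538 0.036 0.041] z95 0.044
  dark [230.2 228.1] 68 [0.662 0.012 0.102] z95 0.107
top walls 477 (array([ 0.4695, -0.1769]), array([0.1402, 0.1506]), 85.4)
scene walls 391 (array([ 0.4681, -0.177 ]), array([0.14  , 0.1522]), 85.67)
handle top corners [ 0.46745414 -0.25060441  0.13716913] [ 0.44862055 -0.29849102  0.06821663]
knob [0.65617158 0.00361622 0.09411732]
```

```bash
python3 - <<'E' | tail -5
from m import *
a=tri((557/1.5,330/1.5),(333/1.5,193/1.5)); b=tri((557/1.5,371/1.5),(362/1.5,186/1.5))
print('top corners',a,b,np.linalg.norm(a-b),np.degrees(np.arctan2(*(a-b)[1::-1])))
m=(a+b)/2
x=np.array([np.cos(np.radians(85.5)),np.sin(np.radians(85.5)),0])
print('grip from corners',m+.028*(.5*x-np.array([0,0,.866])))
for n in L:
    c=C[n]
    k=(np.hypot(c[...,0]-.466,c[...,1]+.26)<.06)&(c[...,2]>.073)&(c[...,2]<.083); Q=c[k]; print(n,'slice',rect(Q),Q.mean(0),np.ptp(Q[:,0]))
E
```

```text
dark [230.2 228.1] 68 [0.662 0.012 0.102] z95 0.107
top corners [ 0.48644269 -0.27812738  0.10437878] [ 0.42941205 -0.27179397  0.09920835] 0.05761370956350651 -6.336884508934832
grip from corners [ 0.4590258  -0.26100383  0.07754557]
top slice (array([ 0.4628, -0.253 ]), array([0.0605, 0.0133]), 1.59) [ 0.46235075 -0.25337197  0.077844  ] 0.060513727564307396
scene slice (array([ 0.4634, -0.2529]), array([0.0167, 0.059 ]), 78.52) [ 0.46393067 -0.25473694  0.0782337 ] 0.05936229713822955
```

{"api": "servo_tool", "payload": {"moves": [{"dx": 0.02,"dy": 0.035,"dz": 0.0,"roll": 7,"jaw": 1},{"dx": 0.02,"dy": 0.035,"roll": 7,"jaw": 1},{"dx": 0.02,"dy": 0.035,"roll": 7,"jaw": 1},{"dx": 0.02,"dy": 0.035,"roll": 7,"jaw": 1},{"dx": 0.02,"dy": 0.035,"roll": 7,"jaw": 1},{"dx": 0.02,"dy": 0.035,"roll": 7,"jaw": 1},{"dx": 0.02,"dy": 0.035,"roll": 7,"jaw": 1},{"dx": 0.02,"dy": 0.035,"roll": 7,"jaw": 1},{"dx": 0.023,"dy": 0.072,"roll": 5,"jaw": 1},{"jaw": 1}]}}

```text
$.moves[1]: bad value
```

{"api": "servo_tool", "payload": {"moves": [{"dx": 0.02,"dy": 0.04,"dz": 0.0,"roll": 7,"jaw": 1},{"dx": 0.02,"dy": 0.04,"dz": 0,"roll": 7,"jaw": 1},{"dx": 0.02,"dy": 0.04,"dz": 0,"roll": 7,"jaw": 1},{"dx": 0.02,"dy": 0.04,"dz": 0,"roll": 7,"jaw": 1},{"dx": 0.02,"dy": 0.04,"dz": 0,"roll": 7,"jaw": 1},{"dx": 0.02,"dy": 0.04,"dz": 0,"roll": 7,"jaw": 1},{"dx": 0.02,"dy": 0.04,"dz": 0,"roll": 7,"jaw": 1},{"dx": 0.02,"dy": 0.04,"dz": 0,"roll": 7,"jaw": 1},{"dx": 0.0235,"dy": 0.033,"dz": 0,"roll": 5,"jaw": 1},{"dx": 0,"dy": 0,"dz": 0,"roll": 0,"jaw": 1}]}}

```text
t: 1.35
eef_pos: [0.4634, -0.2598, 0.2264]
ee_rot: [3.142, 0.0, -1.647]
force: [-0.1, -0.4, 0.3]
width: 0.0875
gripper_force: 0.0
```

{"api": "servo_tool", "payload": {"newtons": 60, "moves": [{"dx": -0.001,"dy": -0.001,"dz": -0.03,"roll": 0,"jaw": 1},{"dx": 0,"dy": 0,"dz": -0.04,"roll": 0,"jaw": 1},{"dx": 0,"dy": 0,"dz": -0.04,"roll": 0,"jaw": 1},{"dx": 0,"dy": 0,"dz": -0.03,"roll": 0,"jaw": 1},{"dx": 0,"dy": 0,"dz": -0.02,"roll": 0,"jaw": 1},{"dx": 0,"dy": 0,"dz": -0.01,"roll": 0,"jaw": 1},{"dx": 0,"dy": 0,"dz": 0,"roll": 0,"jaw": 0.8},{"dx": 0,"dy": 0,"dz": 0,"roll": 0,"jaw": 0.6},{"dx": 0,"dy": 0,"dz": 0,"roll": 0,"jaw": 0.4},{"dx": 0,"dy": 0,"dz": 0,"roll": 0,"jaw": 0.4}]}}

```text
t: 2.6
eef_pos: [0.4618, -0.2628, 0.0573]
ee_rot: [-3.14, -0.0, -1.651]
force: [-0.2, -0.1, 3.7]
width: 0.0595
gripper_force: 60.0
```

{"api": "servo_tool", "payload": {"moves": [{"dx": 0,"dy": 0,"dz": 0,"roll": 0,"jaw": 0.2},{"dx": 0,"dy": 0,"dz": 0,"roll": 0,"jaw": 0},{"dx": 0,"dy": 0,"dz": 0,"roll": 0,"jaw": 0},{"dx": 0,"dy": 0,"dz": 0,"roll": 0,"jaw": 0},{"dx": 0,"dy": 0,"dz": 0.002,"roll": 0,"jaw": 0},{"dx": 0,"dy": 0,"dz": 0.002,"roll": 0,"jaw": 0},{"dx": 0,"dy": 0,"dz": 0.002,"roll": 0,"jaw": 0},{"dx": 0,"dy": 0,"dz": 0.002,"roll": 0,"jaw": 0},{"dx": 0,"dy": 0,"dz": 0.002,"roll": 0,"jaw": 0},{"dx": 0,"dy": 0,"dz": 0,"roll": 0,"jaw": 0}]}}

```text
t: 3.85
eef_pos: [0.4614, -0.2628, 0.0667]
ee_rot: [-3.141, -0.0, -1.651]
force: [-0.2, 0.2, -4.7]
width: 0.0592
gripper_force: 60.0
```

```bash
cat > look.py <<'E'
import sys
from h import *
f=sys.argv[1]; s=get_state(); print(s['t'],s['eef_pos'],s['force'],s['moment'],s['width'])
for n in('top','scene'):
    im,d,c=snap(n); save(im,f'{n}{f}.png'); np.savez(f'{n}{f}.npz',im=im,d=d,**c)
    P=cloud(d,c); h=cv2.cvtColor(im,cv2.COLOR_RGB2HSV)
    g=(h[...,0]>10)&(h[...,0]<28)&(h[...,1]>150)&(P[...,2]>.015)&(abs(P[...,0]-.47)<.15)&(P[...,1]<.5)&(P[...,1]>-.4)
    if g.sum()>20:
        Q=P[g]; A=np.c_[Q,np.ones(len(Q))]; y=Q[:,1]; print(n,'brass',g.sum(),Q.mean(0).round(3),'slope dz/dy',np.polyfit(y,Q[:,2],1)[0].round(3))
E
python3 look.py 1
python3 - <<'E'
from h import *
for n in('top','scene'):  # baseline slope before lift
    l=np.load(''+n+'0.npz'); P=cloud(l['d'],l); h=cv2.cvtColor(l['im'],cv2.COLOR_RGB2HSV)
    g=(h[...,0]>10)&(h[...,0]<28)&(h[...,1]>150)&(P[...,2]>.015)&(abs(P[...,0]-.47)<.15)&(P[...,1]<.5)&(P[...,1]>-.4)
    Q=P[g]; print(n,g.sum(),Q.mean(0).round(3),np.polyfit(Q[:,1],Q[:,2],1)[0].round(3))
E
```

```text
3.85 [ 0.4613889  -0.26275248  0.06673109] [-0.22119346  0.19599116 -4.70424277] [-0.29550181  0.13333837 -0.01872585] 0.05924972438609776
top brass 146 [ 0.472 -0.19   0.205] slope dz/dy 0.761
scene brass 906 [ 0.473 -0.163  0.047] slope dz/dy 0.003
top 1556 [ 0.466 -0.181  0.041] 0.038
scene 996 [ 0.471 -0.165  0.039] 0.043
```

{"api": "servo_tool", "payload": {"moves": [{"dx": 0,"dy": 0,"dz": 0.005,"roll": 0,"jaw": 0},{"dx": 0,"dy": 0,"dz": 0.01,"roll": 0,"jaw": 0},{"dx": 0,"dy": 0,"dz": 0.015,"roll": 0,"jaw": 0},{"dx": 0,"dy": 0,"dz": 0.02,"roll": 0,"jaw": 0},{"dx": 0,"dy": 0,"dz": 0.02,"roll": 0,"jaw": 0},{"dx": 0,"dy": 0,"dz": 0.02,"roll": 0,"jaw": 0},{"dx": 0,"dy": 0,"dz": 0.02,"roll": 0,"jaw": 0},{"dx": 0,"dy": 0,"dz": 0.02,"roll": 0,"jaw": 0},{"dx": 0,"dy": 0,"dz": 0.01,"roll": 0,"jaw": 0},{"dx": 0,"dy": 0,"dz": 0.005,"roll": 0,"jaw": 0}]}}

```text
t: 5.2
eef_pos: [0.4613, -0.2627, 0.2124]
ee_rot: [-3.141, 0.0, -1.651]
force: [0.3, 0.3, -4.4]
width: 0.0597
gripper_force: 60.0
```

```bash
python3 look.py 2
```

```text
5.2 [ 0.46131949 -0.26266289  0.21235521] [ 0.28656806  0.3339661  -4.38216465] [-0.31676458  0.12856509  0.01528813] 0.059744261409882135
top brass 90 [ 0.449 -0.249  0.418] slope dz/dy 4.01
scene brass 1054 [ 0.473 -0.164  0.182] slope dz/dy -0.634
```

View pics/scene2.png

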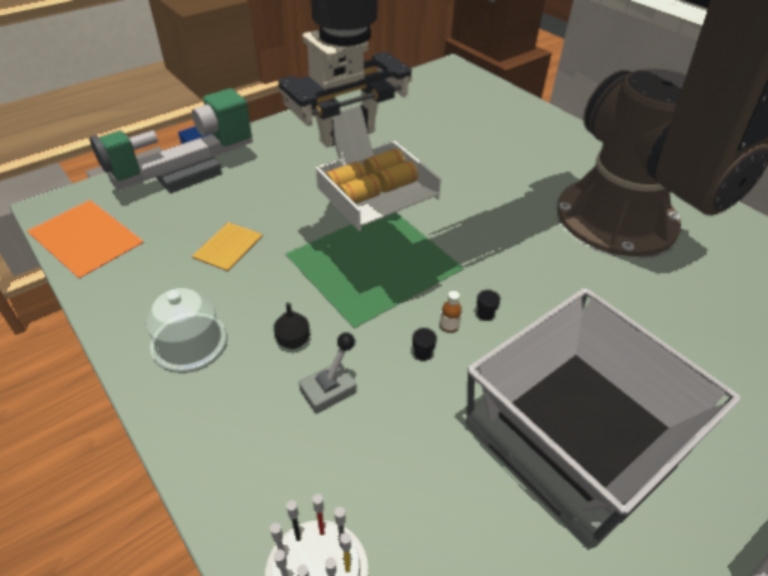

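{"api": "servo_tool", "payload": {"moves": [{"dx": 0,"dy": 0.01,"dz": 0.01,"roll": 0,"jaw": 0},{"dx": 0,"dy": 0.02,"dz": 0.02,"roll": 0,"jaw": 0},{"dx": 0,"dy": 0.03,"dz": 0.02,"roll": 0,"jaw": 0},{"dx": 0,"dy": 0.035,"dz": 0.009,"roll": 0,"jaw": 0},{"dx": 0,"dy": 0.035,"dz": 0,"roll": 1,"jaw": 0},{"dx": 0,"dy": 0.035,"dz": 0,"roll": 1,"jaw": 0},{"dx": 0,"dy": 0.035,"dz": 0,"roll": 1,"jaw": 0},{"dx": 0,"dy": 0.035,"dz": 0,"roll": 1,"jaw": 0},{"dx": 0,"dy": 0.035,"dz": 0,"roll": 1,"jaw": 0},{"dx": 0,"dy": 0.035,"dz": 0,"roll": 0,"jaw": 0}]}}

```text
t: 6.55
eef_pos: [0.4606, 0.0437, 0.2707]
ee_rot: [3.141, -0.0, -1.563]
force: [0.2, -0.5, -5.1]
width: 0.0597
gripper_force: 60.0
```

{"api": "servo_tool", "payload": {"moves": [{"dx": 0,"dy": 0.035,"dz": 0,"roll": 0,"jaw": 0},{"dx": 0,"dy": 0.03,"dz": 0,"roll": 0,"jaw": 0},{"dx": 0,"dy": 0.02,"dz": 0,"roll": 0,"jaw": 0},{"dx": 0,"dy": 0.013,"dz": 0,"roll": 0,"jaw": 0},{"dx": 0,"dy": 0.008,"dz": 0,"roll": 0,"jaw": 0},{"dx": 0,"dy": 0,"dz": 0,"roll": 0,"jaw": 0},{"dx": 0,"dy": 0,"dz": 0,"roll": 0,"jaw": 0},{"dx": 0,"dy": 0,"dz": 0,"roll": 0,"jaw": 0},{"dx": 0,"dy": 0,"dz": 0,"roll": 0,"jaw": 0},{"dx": 0,"dy": 0,"dz": 0,"roll": 0,"jaw": 0}]}}

```text
t: 7.8
eef_pos: [0.4613, 0.1481, 0.2706]
ee_rot: [-3.142, -0.0, -1.564]
force: [-0.2, 0.0, -4.0]
width: 0.0599
gripper_force: 60.0
```

```bash
python3 look.py 3
```

```text
7.8 [0.46128912 0.14807512 0.27057853] [-0.23893752  0.01614759 -4.04022887] [-0.35972787  0.09935468 -0.00383513] 0.059887139641914396
top brass 767 [0.426 0.213 0.281] slope dz/dy -0.287
scene brass 2341 [0.464 0.239 0.245] slope dz/dy 0.676
```

View pics/scene3.png

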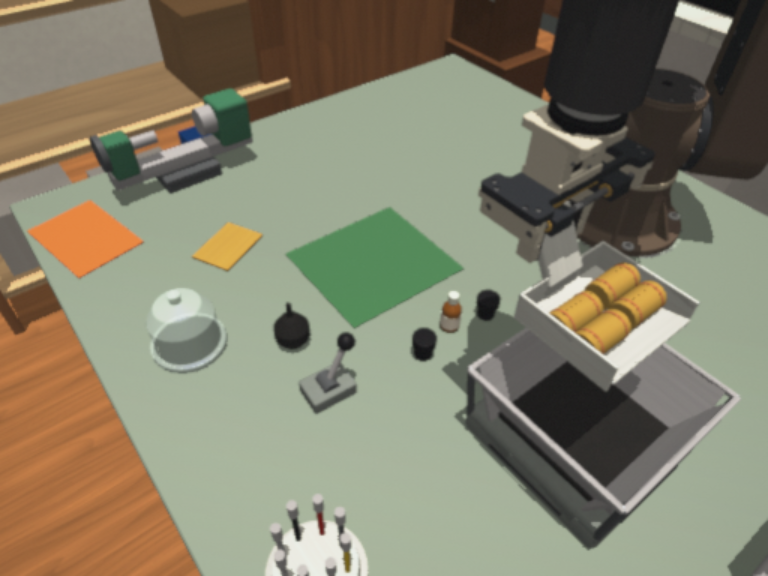

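{"api": "servo_tool", "payload": {"newtons": 30, "moves": [{"dx": 0,"dy": 0,"dz": 0,"roll": 0,"jaw": 0},{"dx": 0,"dy": 0,"dz": 0,"roll": 0,"jaw": 0},{"dx": 0,"dy": 0,"dz": 0,"roll": 0,"jaw": 0},{"dx": 0,"dy": 0,"dz": 0,"roll": 0,"jaw": 0},{"dx": 0,"dy": 0,"dz": 0,"roll": 0,"jaw": 0},{"dx": 0,"dy": 0,"dz": 0,"roll": 0,"jaw": 0},{"dx": 0,"dy": 0,"dz": 0,"roll": 0,"jaw": 0},{"dx": 0,"dy": 0,"dz": 0,"roll": 0,"jaw": 0},{"dx": 0,"dy": 0,"dz": 0,"roll": 0,"jaw": 0},{"dx": 0,"dy": 0,"dz": 0,"roll": 0,"jaw": 0}]}}

```text
t: 9.15
eef_pos: [0.4613, 0.1483, 0.2706]
ee_rot: [3.142, -0.0, -1.564]
force: [0.1, -0.3, -3.6]
width: 0.06
gripper_force: 30.0
```

```bash
cat > tilt.py <<'E'
import sys
from h import *
f=sys.argv[1]; s=get_state(); g=s['eef_pos']+[0,0,.019]
print(s['t'],g.round(4),'F',s['force'].round(2),'M',s['moment'].round(3),s['gripper_force'])
im,d,c=snap('scene'); save(im,f'scene{f}.png'); P=cloud(d,c); h=cv2.cvtColor(im,cv2.COLOR_RGB2HSV)
b=(h[...,0]>10)&(h[...,0]<28)&(h[...,1]>150)&(abs(P[...,0]-.47)<.12)&(P[...,1]>.02)&(P[...,1]<.5)&(P[...,2]>.05)&(P[...,2]<g[2]+.01)
Q=P[b]; print('brass',b.sum(),Q.mean(0).round(3),np.percentile(Q[:,2],[5,95]).round(3))
# pale tray side wall facing +x : direction of its long edge
w=(abs(P[...,0]-(g[0]+.075))<.012)&(P[...,1]>g[1]-.08)&(P[...,1]<g[1]+.2)&(P[...,2]<g[2])&(P[...,2]>.15)
W=P[w][:,1:].astype(np.float32); r=cv2.fitLine(W,cv2.DIST_L2,0,.01,.01).ravel(); print('wall',len(W),'tilt deg',np.degrees(np.arctan2(-r[1],r[0])).round(1),'y,z range',W.min(0),W.max(0))
E
python3 tilt.py 4
```

```text
9.15 [0.4613 0.1483 0.2896] F [ 0.12 -0.26 -3.64] M [-0.349  0.06   0.007] 29.997268617153168
brass 2279 [0.464 0.244 0.25 ] [0.241 0.256]
wall 1504 tilt deg 0.6 y,z range [0.17381951 0.21557415] [0.305534   0.25760448]
```

Still level at 30 N. Lower in a smaller step.

{"api": "servo_tool", "payload": {"newtons": 18, "moves": [{"dx": 0,"dy": 0,"dz": 0,"roll": 0,"jaw": 0},{"dx": 0,"dy": 0,"dz": 0,"roll": 0,"jaw": 0},{"dx": 0,"dy": 0,"dz": 0,"roll": 0,"jaw": 0},{"dx": 0,"dy": 0,"dz": 0,"roll": 0,"jaw": 0},{"dx": 0,"dy": 0,"dz": 0,"roll": 0,"jaw": 0},{"dx": 0,"dy": 0,"dz": 0,"roll": 0,"jaw": 0},{"dx": 0,"dy": 0,"dz": 0,"roll": 0,"jaw": 0},{"dx": 0,"dy": 0,"dz": 0,"roll": 0,"jaw": 0},{"dx": 0,"dy": 0,"dz": 0,"roll": 0,"jaw": 0},{"dx": 0,"dy": 0,"dz": 0,"roll": 0,"jaw": 0}]}}

```text
t: 10.45
eef_pos: [0.4613, 0.1483, 0.2706]
ee_rot: [-3.142, 0.0, -1.564]
force: [-0.0, 0.4, -4.6]
width: 0.06
gripper_force: 18.0
```

```bash
python3 tilt.py 5
```

```text
10.45 [0.4613 0.1483 0.2896] F [-0.03  0.44 -4.6 ] M [-0.279  0.114  0.045] 17.99986571073532
brass 2212 [0.464 0.233 0.229] [0.218 0.239]
wall 1371 tilt deg 13.5 y,z range [0.15693946 0.183275  ] [0.2898936  0.25137594]
```

{"api": "servo_tool", "payload": {"newtons": 14, "moves": [{"dx": 0,"dy": 0,"dz": 0,"roll": 0,"jaw": 0},{"dx": 0,"dy": 0,"dz": 0,"roll": 0,"jaw": 0},{"dx": 0,"dy": 0,"dz": 0,"roll": 0,"jaw": 0},{"dx": 0,"dy": 0,"dz": 0,"roll": 0,"jaw": 0},{"dx": 0,"dy": 0,"dz": 0,"roll": 0,"jaw": 0},{"dx": 0,"dy": 0,"dz": 0,"roll": 0,"jaw": 0},{"dx": 0,"dy": 0,"dz": 0,"roll": 0,"jaw": 0},{"dx": 0,"dy": 0,"dz": 0,"roll": 0,"jaw": 0},{"dx": 0,"dy": 0,"dz": 0,"roll": 0,"jaw": 0},{"dx": 0,"dy": 0,"dz": 0,"roll": 0,"jaw": 0}]}}

```text
t: 11.75
eef_pos: [0.4613, 0.1483, 0.2705]
ee_rot: [3.142, -0.0, -1.564]
force: [-0.5, 0.7, -2.6]
width: 0.0599
gripper_force: 14.0
```

```bash
python3 tilt.py 6
```

```text
11.75 [0.4613 0.1483 0.2895] F [-0.53  0.68 -2.61] M [-0.003  0.083  0.012] 13.999959826469421
brass 2376 [0.468 0.315 0.085] [0.072 0.091]
wall 1079 tilt deg 34.3 y,z range [0.12502691 0.15042199] [0.25145525 0.24635965]
```

View pics/scene6.png

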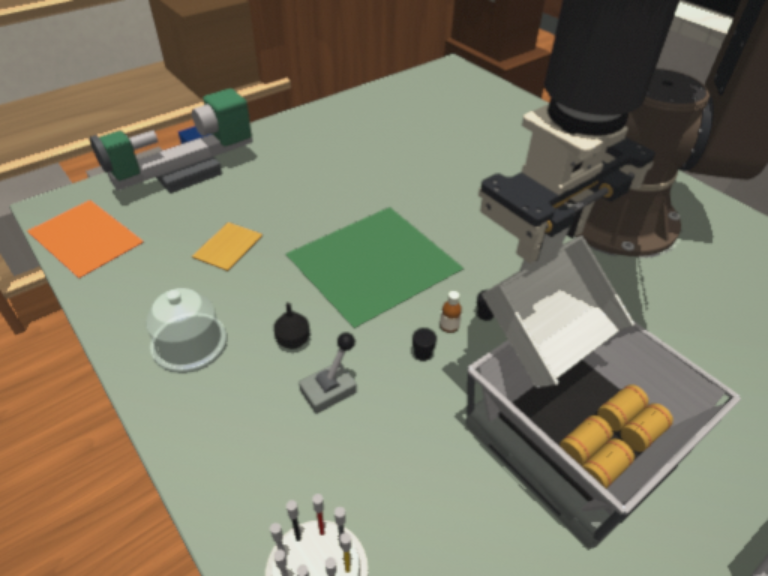

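{"api": "servo_tool", "payload": {"newtons": 60, "moves": [{"dx": 0,"dy": 0,"dz": 0,"roll": 0,"jaw": 0},{"dx": 0,"dy": 0,"dz": 0,"roll": 0,"jaw": 0},{"dx": 0,"dy": 0,"dz": 0.01,"roll": 0,"jaw": 0},{"dx": 0,"dy": 0,"dz": 0.02,"roll": 0,"jaw": 0},{"dx": 0,"dy": 0,"dz": 0.02,"roll": 0,"jaw": 0},{"dx": 0.002,"dy": -0.01,"dz": 0.01,"roll": 0,"jaw": 0},{"dx": 0.002,"dy": -0.02,"dz": 0,"roll": 0,"jaw": 0},{"dx": 0.002,"dy": -0.04,"dz": 0,"roll": 0,"jaw": 0},{"dx": 0,"dy": -0.04,"dz": 0,"roll": 0,"jaw": 0},{"dx": 0,"dy": -0.04,"dz": 0,"roll": 0,"jaw": 0}]}}

```text
t: 13.05
eef_pos: [0.4669, -0.0034, 0.3307]
ee_rot: [3.142, -0.0, -1.564]
force: [1.3, -0.4, -1.0]
width: 0.0597
gripper_force: 60.0
```

{"api": "servo_tool", "payload": {"moves": [{"dx": 0,"dy": -0.04,"dz": 0,"roll": 0,"jaw": 0},{"dx": 0,"dy": -0.04,"dz": 0,"roll": 0,"jaw": 0},{"dx": 0,"dy": -0.04,"dz": 0,"roll": 0,"jaw": 0},{"dx": 0,"dy": -0.034,"dz": 0,"roll": 0,"jaw": 0},{"dx": 0,"dy": -0.025,"dz": 0,"roll": 0,"jaw": 0},{"dx": 0,"dy": -0.015,"dz": -0.03,"roll": 0,"jaw": 0},{"dx": 0,"dy": 0,"dz": -0.04,"roll": 0,"jaw": 0},{"dx": 0,"dy": 0,"dz": -0.04,"roll": 0,"jaw": 0},{"dx": 0,"dy": 0,"dz": -0.03,"roll": 0,"jaw": 0},{"dx": 0,"dy": 0,"dz": 0,"roll": 0,"jaw": 0}]}}

```text
t: 14.3
eef_pos: [0.4654, -0.196, 0.1886]
ee_rot: [3.137, 0.0, -1.564]
force: [-0.3, -0.1, -1.1]
width: 0.0596
gripper_force: 60.0
```

```bash
cat > tilt2.py <<'E'
import sys
from h import *
f=sys.argv[1]; s=get_state(); g=s['eef_pos']+[0,0,.019]
print(s['t'],g.round(4),'F',s['force'].round(2),'M',s['moment'].round(3))
for n in('scene','top'):
    im,d,c=snap(n); save(im,f'{n}{f}.png'); P=cloud(d,c); h=cv2.cvtColor(im,cv2.COLOR_RGB2HSV)
    k=(h[...,1]<60)&(abs(P[...,0]-g[0])<.095)&(P[...,1]>g[1]-.02)&(P[...,1]<g[1]+.17)&(P[...,2]>.006)&(P[...,2]<g[2]-.01)
    Q=P[k]; i=Q[:,1].argmax(); 
    far=Q[Q[:,1]>np.percentile(Q[:,1],99)-.004]
    print(n,k.sum(),'front end',far.mean(0).round(4),'x range',np.percentile(Q[:,0],[1,99]).round(4),'y',np.percentile(Q[:,1],[1,99]).round(4),'zmin',np.percentile(Q[:,2],1).round(4))
    fl=Q[abs(Q[:,0]-g[0])<.05]; v=np.linalg.svd(fl-np.median(fl,0),full_matrices=False)[2][2]; print('  floor normal',(v*np.sign(v[2])).round(3))
    w=Q[abs(Q[:,0]-(g[0]+.075))<.01][:,1:].astype(np.float32)
    if len(w)>30: r=cv2.fitLine(w,cv2.DIST_HUBER,0,.01,.01).ravel(); print('  wall tilt',np.degrees(np.arctan2(-r[1],r[0])).round(1))
E
python3 tilt2.py 7
```

```text
14.3 [ 0.4654 -0.196   0.2076] F [-0.31 -0.08 -1.06] M [-0.08   0.08   0.004]
scene 3496 front end [ 0.4678 -0.1044  0.0791] x range [0.3907 0.5396] y [-0.2146 -0.1041] zmin 0.068
  floor normal [0.01  0.752 0.659]
  wall tilt 37.4
top 2343 front end [ 0.4416 -0.1073  0.0747] x range [0.3921 0.5025] y [-0.1951 -0.1062] zmin 0.0697
  floor normal [-0.009  0.55   0.835]
```

View pics/scene7.png

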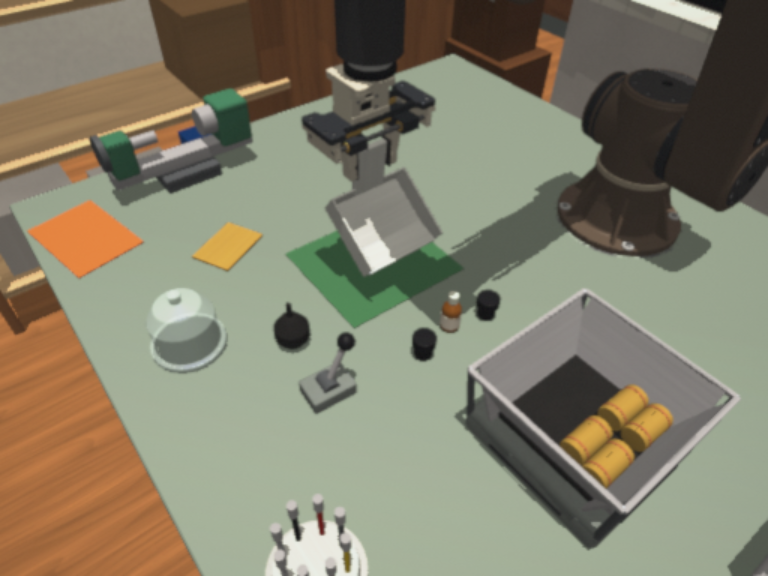

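{"api": "servo_tool", "payload": {"newtons": 12, "moves": [{"dx": 0.0015,"dy": -0.0075,"dz": -0.03,"roll": 0,"jaw": 0},{"dx": 0,"dy": 0,"dz": -0.032,"roll": 0,"jaw": 0},{"dx": 0,"dy": -0.0165,"dz": -0.012,"roll": 0,"jaw": 0},{"dx": 0,"dy": -0.017,"dz": -0.0155,"roll": 0,"jaw": 0},{"dx": 0,"dy": -0.013,"dz": -0.0155,"roll": 0,"jaw": 0},{"dx": 0,"dy": -0.011,"dz": -0.0095,"roll": 0,"jaw": 0},{"dx": 0,"dy": -0.006,"dz": -0.0075,"roll": 0,"jaw": 0},{"dx": 0,"dy": -0.006,"dz": -0.0075,"roll": 0,"jaw": 0},{"dx": 0,"dy": 0,"dz": -0.001,"roll": 0,"jaw": 0},{"dx": 0,"dy": 0,"dz": 0,"roll": 0,"jaw": 0}]}}

```text
t: 15.65
eef_pos: [0.4686, -0.2726, 0.0601]
ee_rot: [3.141, -0.0, -1.564]
force: [0.5, 0.6, -1.6]
width: 0.06
gripper_force: 12.0
```

```bash
python3 tilt2.py 8
```

```text
15.65 [ 0.4686 -0.2726  0.0791] F [ 0.47  0.59 -1.6 ] M [-0.104  0.05   0.033]
scene 2704 front end [ 0.4711 -0.1257  0.0202] x range [0.394 0.543] y [-0.2638 -0.1244] zmin 0.0066
  floor normal [-0.008  0.197  0.98 ]
  wall tilt 1.6
top 238 front end [ 0.4993 -0.232   0.0091] x range [0.443  0.5128] y [-0.2609 -0.2301] zmin 0.0071
  floor normal [0.005 0.911 0.412]
```

View pics/scene8.png

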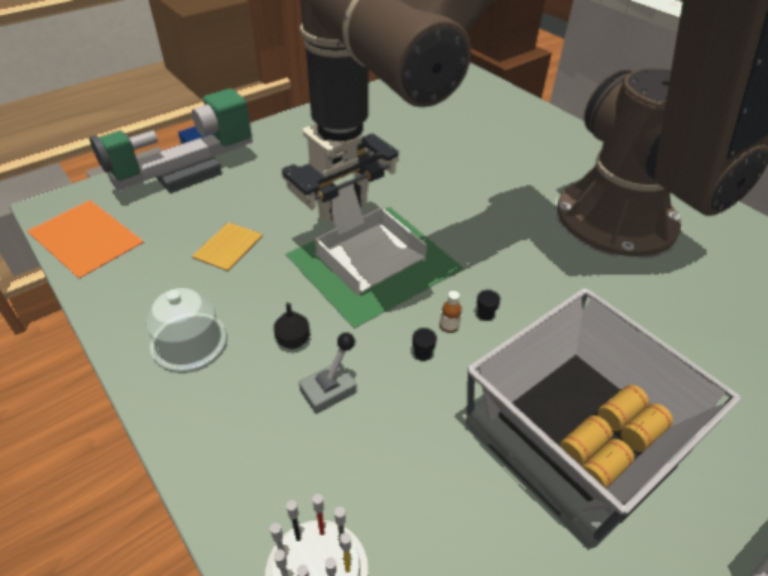

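{"api": "servo_tool", "payload": {"moves": [{"dx": -0.0015,"dy": 0.007,"dz": 0,"roll": 0,"jaw": 0},{"dx": 0,"dy": 0,"dz": -0.002,"roll": 0,"jaw": 0},{"dx": 0,"dy": 0,"dz": -0.002,"roll": 0,"jaw": 0},{"dx": 0,"dy": 0,"dz": 0,"roll": 0,"jaw": 0},{"dx": 0,"dy": 0,"dz": 0,"roll": 0,"jaw": 0.75},{"dx": 0,"dy": 0,"dz": 0,"roll": 0,"jaw": 1},{"dx": 0,"dy": 0,"dz": 0,"roll": 0,"jaw": 1},{"dx": 0,"dy": 0,"dz": 0,"roll": 0,"jaw": 1},{"dx": 0,"dy": 0,"dz": 0.02,"roll": 0,"jaw": 1},{"dx": 0,"dy": 0,"dz": 0.04,"roll": 0,"jaw": 1}]}}

```text
t: 17.0
eef_pos: [0.466, -0.2654, 0.1152]
ee_rot: [3.138, 0.001, -1.564]
force: [0.3, -0.7, 0.5]
width: 0.0876
gripper_force: 0.0
```

{"api": "servo_tool", "payload": {"moves": [{"dx": 0,"dy": 0,"dz": 0.05,"roll": 0,"jaw": 1},{"dx": 0,"dy": 0,"dz": 0.05,"roll": 0,"jaw": 1},{"dx": 0,"dy": 0,"dz": 0.03,"roll": 0,"jaw": 1},{"dx": 0,"dy": -0.04,"dz": 0,"roll": 0,"jaw": 1},{"dx": 0,"dy": -0.05,"dz": 0,"roll": 0,"jaw": 1},{"dx": 0,"dy": -0.05,"dz": 0,"roll": 0,"jaw": 1},{"dx": 0,"dy": -0.05,"dz": 0,"roll": 0,"jaw": 1},{"dx": 0,"dy": 0,"dz": 0,"roll": 0,"jaw": 1},{"dx": 0,"dy": 0,"dz": 0,"roll": 0,"jaw": 1},{"dx": 0,"dy": 0,"dz": 0,"roll": 0,"jaw": 1}]}}

```text
t: 18.25
eef_pos: [0.4674, -0.4549, 0.2463]
ee_rot: [-3.141, -0.0, -1.563]
force: [-0.2, 0.1, 0.5]
width: 0.0876
gripper_force: 0.0
```

```bash
cat > chk.py <<'E'
import sys
from h import *
f=sys.argv[1]; print(get_state()['eef_pos'])
def rect(P): r=cv2.minAreaRect(P[:,:2].astype(np.float32)); return np.round(r[0],4),np.round(r[1],4),round(r[2],1)
for n in('scene','top'):
    im,d,c=snap(n); save(im,f'{n}{f}.png'); np.savez(f'{n}{f}.npz',im=im,d=d,**c); P=cloud(d,c); h=cv2.cvtColor(im,cv2.COLOR_RGB2HSV)
    n0=(abs(P[...,0]-.467)<.14)&(abs(P[...,1]+.183)<.14)
    w=n0&(P[...,2]>.037)&(P[...,2]<.048)&(P[...,1]>-.26); print(n,'wall tops',rect(P[w]))
    g=n0&(h[...,0]>48)&(h[...,0]<80)&(h[...,1]>90)&(P[...,2]<.01); print(' mat',rect(plane(c,np.argwhere(g)[:,::-1],.003)))
    w=n0&(h[...,1]<60)&(P[...,2]>.006)&(P[...,2]<.03)&(abs(P[...,0]-.467)<.06)&(P[...,1]>-.24)&(P[...,1]<-.16); Q=P[w]; print(' floor',len(Q),Q[:,2].mean(),np.polyfit(Q[:,1],Q[:,2],1)[0])
    # lever
    k=(abs(P[...,0]-.67)<.06)&(abs(P[...,1]-.005)<.045)&(P[...,2]>.01); Q=P[k]; b=Q[Q[:,2]<.045]; t=Q[Q[:,2]>.085]; print(' block',rect(b),np.percentile(b[:,2],90),'tip',t.mean(0).round(4),Q[:,2].max())
    m=Q[Q[:,2]>.05]; v=np.linalg.svd(m-m.mean(0))[2][0]; print(' lever dir',(v*np.sign(v[2])).round(3))
E
python3 chk.py 9
```

```text
[ 0.46744475 -0.45489277  0.24633486]
scene wall tops (array([ 0.4662, -0.1853]), array([0.1517, 0.1355]), 0.6)
 mat (array([ 0.4682, -0.182 ]), array([0.2153, 0.2337]), 89.1)
 floor 715 0.008055088366636352 0.0037497712150757465
 block (array([0.6898, 0.0033]), array([0.0513, 0.0695]), 85.1) 0.033529629340674716 tip [0.6588 0.0086 0.1015] 0.10968790701734529
 lever dir [-0.376  0.057  0.925]
top wall tops (array([ 0.4678, -0.1855]), array([0.1507, 0.1363]), 0.4)
 mat (array([ 0.4654, -0.1857]), array([0.2351, 0.2154]), 0.6)
 floor 1502 0.00799845319309472 0.005108738149117857
 block (array([0.6895, 0.0031]), array([0.05  , 0.0699]), 86.1) 0.030703303270159174 tip [0.6544 0.0047 0.1032] 0.1097519245277519
 lever dir [ 0.934 -0.221  0.282]
```

View pics/top9.png

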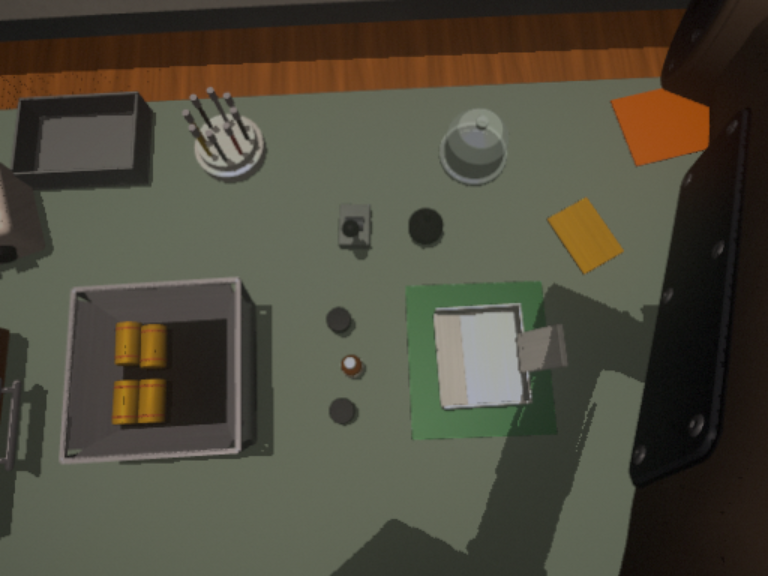

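{"api": "servo_tool", "payload": {"newtons": 20, "moves": [{"dx": 0.013,"dy": 0.03,"dz": 0,"roll": 8.5,"jaw": 0.5},{"dx": 0.013,"dy": 0.05,"dz": 0,"roll": 8.5,"jaw": 0},{"dx": 0.014,"dy": 0.05,"dz": 0,"roll": 8.5,"jaw": 0},{"dx": 0.014,"dy": 0.05,"dz": 0,"roll": 8.5,"jaw": 0},{"dx": 0.014,"dy": 0.05,"dz": 0,"roll": 8.5,"jaw": 0},{"dx": 0.014,"dy": 0.05,"dz": 0,"roll": 8.5,"jaw": 0},{"dx": 0.014,"dy": 0.05,"dz": 0,"roll": 8.5,"jaw": 0},{"dx": 0.014,"dy": 0.05,"dz": 0,"roll": 8.5,"jaw": 0},{"dx": 0.014,"dy": 0.05,"dz": 0,"roll": 8.5,"jaw": 0},{"dx": 0.013,"dy": 0.035,"dz": 0,"roll": 8.2,"jaw": 0}]}}

```text
t: 19.6
eef_pos: [0.6043, 0.0122, 0.2468]
ee_rot: [-3.141, -0.001, -0.078]
force: [0.6, 0.1, 0.1]
width: 0.0011
gripper_force: 0.0
```

{"api": "servo_tool", "payload": {"moves": [{"dx": 0,"dy": 0,"dz": 0,"roll": 0,"jaw": 0},{"dx": 0,"dy": 0,"dz": -0.03,"roll": 0,"jaw": 0},{"dx": 0,"dy": 0,"dz": -0.04,"roll": 0,"jaw": 0},{"dx": 0,"dy": 0,"dz": -0.04,"roll": 0,"jaw": 0},{"dx": 0,"dy": 0,"dz": -0.03,"roll": 0,"jaw": 0},{"dx": 0,"dy": 0,"dz": -0.02,"roll": 0,"jaw": 0},{"dx": 0,"dy": 0,"dz": -0.004,"roll": 0,"jaw": 0},{"dx": 0,"dy": 0,"dz": 0,"roll": 0,"jaw": 0},{"dx": 0,"dy": 0,"dz": 0,"roll": 0,"jaw": 0},{"dx": 0,"dy": 0,"dz": 0,"roll": 0,"jaw": 0}]}}

```text
t: 20.85
eef_pos: [0.6048, 0.0094, 0.083]
ee_rot: [-3.141, -0.002, -0.086]
force: [-0.3, 0.9, 0.1]
width: 0.0004
gripper_force: 0.0
```

{"api": "servo_tool", "payload": {"moves": [{"dx": 0.01,"dy": -0.001,"dz": 0,"roll": 0,"jaw": 0},{"dx": 0.01,"dy": -0.001,"dz": 0,"roll": 0,"jaw": 0},{"dx": 0.01,"dy": -0.001,"dz": 0,"roll": 0,"jaw": 0},{"dx": 0.01,"dy": -0.001,"dz": 0,"roll": 0,"jaw": 0},{"dx": 0.01,"dy": -0.001,"dz": 0,"roll": 0,"jaw": 0},{"dx": 0.01,"dy": -0.001,"dz": 0,"roll": 0,"jaw": 0},{"dx": 0.01,"dy": -0.001,"dz": 0,"roll": 0,"jaw": 0},{"dx": 0.01,"dy": -0.001,"dz": 0,"roll": 0,"jaw": 0},{"dx": 0.01,"dy": 0,"dz": 0,"roll": 0,"jaw": 0},{"dx": 0.0,"dy": 0,"dz": 0,"roll": 0,"jaw": 0}]}}

```text
t: 22.1
eef_pos: [0.695, 0.0012, 0.0818]
ee_rot: [3.141, -0.0, -0.086]
force: [-0.3, 0.1, -0.1]
width: 0.0004
gripper_force: 0.0
```

```bash
cat > lev.py <<'E'
from h import *
s=get_state(); print(s['eef_pos'],s['force'])
for n in('scene','top'):
    im,d,c=snap(n); P=cloud(d,c); h=cv2.cvtColor(im,cv2.COLOR_RGB2HSV); save(im,n+'_lev%.0f.png'%(s['t']*100))
    k=(abs(P[...,0]-.70)<.07)&(abs(P[...,1]-.005)<.03)&(P[...,2]>.08)&(P[...,2]<.118)&(h[...,2]<50); Q=P[k]; print(n,len(Q),np.median(Q,0).round(4) if len(Q) else '')
E
python3 lev.py
```

```text
[0.69503891 0.00118296 0.08176391] [-0.25312445  0.05859685 -0.14499805]
scene 98 [0.7228 0.0061 0.1037]
top 0
```

{"api": "servo_tool", "payload": {"moves": [{"dx": 0.001,"dy": 0,"dz": 0,"roll": 0,"jaw": 0},{"dx": 0.001,"dy": 0,"dz": 0,"roll": 0,"jaw": 0},{"dx": 0.001,"dy": 0,"dz": 0,"roll": 0,"jaw": 0},{"dx": 0.001,"dy": 0,"dz": 0,"roll": 0,"jaw": 0},{"dx": 0.001,"dy": 0,"dz": 0,"roll": 0,"jaw": 0},{"dx": 0.001,"dy": 0,"dz": 0,"roll": 0,"jaw": 0},{"dx": 0,"dy": 0,"dz": 0,"roll": 0,"jaw": 0},{"dx": 0,"dy": 0,"dz": 0,"roll": 0,"jaw": 0},{"dx": 0,"dy": 0,"dz": 0,"roll": 0,"jaw": 0},{"dx": 0,"dy": 0,"dz": 0,"roll": 0,"jaw": 0}]}}

```text
t: 23.45
eef_pos: [0.7003, 0.0013, 0.0821]
ee_rot: [-3.142, -0.0, -0.086]
force: [-1.4, 0.4, -1.5]
width: 0.0005
gripper_force: 0.3
```

```bash
python3 lev.py
```

```text
[0.70029337 0.0013209  0.08210481] [-1.38812921  0.42042958 -1.47227202]
scene 98 [0.7274 0.0059 0.1026]
top 0
```

{"api": "servo_tool", "payload": {"moves": [{"dx": 0.001,"dy": 0,"dz": 0,"roll": 0,"jaw": 0},{"dx": 0.001,"dy": 0,"dz": 0,"roll": 0,"jaw": 0},{"dx": 0.001,"dy": 0,"dz": 0,"roll": 0,"jaw": 0},{"dx": 0.001,"dy": 0,"dz": 0,"roll": 0,"jaw": 0},{"dx": 0,"dy": 0,"dz": 0,"roll": 0,"jaw": 0},{"dx": 0,"dy": 0,"dz": 0,"roll": 0,"jaw": 0},{"dx": 0,"dy": 0,"dz": 0,"roll": 0,"jaw": 0},{"dx": 0,"dy": 0,"dz": 0,"roll": 0,"jaw": 0},{"dx": 0,"dy": 0,"dz": 0,"roll": 0,"jaw": 0},{"dx": 0,"dy": 0,"dz": 0,"roll": 0,"jaw": 0}]}}

```text
t: 24.8
eef_pos: [0.7044, 0.0013, 0.0821]
ee_rot: [-3.142, -0.0, -0.086]
force: [-1.1, -1.1, 0.3]
width: 0.0001
gripper_force: 0.3
```

```bash
python3 lev.py
```

```text
[0.70436098 0.00129897 0.08213248] [-1.10067093 -1.05474684  0.271647  ]
scene 99 [0.7304 0.0058 0.1003]
top 1 [0.6954 0.0134 0.088 ]
```

{"api": "servo_tool", "payload": {"moves": [{"dx": 0.001,"dy": 0,"dz": 0,"roll": 0,"jaw": 0},{"dx": 0.001,"dy": 0,"dz": 0,"roll": 0,"jaw": 0},{"dx": 0.001,"dy": 0,"dz": 0,"roll": 0,"jaw": 0},{"dx": 0.001,"dy": 0,"dz": 0,"roll": 0,"jaw": 0},{"dx": 0,"dy": 0,"dz": 0,"roll": 0,"jaw": 0},{"dx": 0,"dy": 0,"dz": 0,"roll": 0,"jaw": 0},{"dx": 0,"dy": 0,"dz": 0,"roll": 0,"jaw": 0},{"dx": 0,"dy": 0,"dz": 0,"roll": 0,"jaw": 0},{"dx": 0,"dy": 0,"dz": 0,"roll": 0,"jaw": 0},{"dx": 0,"dy": 0,"dz": 0,"roll": 0,"jaw": 0}]}}

```text
t: 26.15
eef_pos: [0.7056, 0.0011, 0.0816]
ee_rot: [3.141, 0.005, -0.086]
force: [-9.9, 1.7, 5.1]
width: 0.0005
gripper_force: 4.9
```

```bash
python3 lev.py
```

```text
[0.70557777 0.00111585 0.08164704] [-9.89866197  1.66463693  5.07443625]
scene 94 [0.7317 0.0056 0.1   ]
top 0
```

{"api": "servo_tool", "payload": {"moves": [{"dx": 0.001,"dy": 0,"dz": 0,"roll": 0,"jaw": 0},{"dx": 0.001,"dy": 0,"dz": 0,"roll": 0,"jaw": 0},{"dx": 0,"dy": 0,"dz": 0,"roll": 0,"jaw": 0},{"dx": -0.005,"dy": 0,"dz": 0,"roll": 0,"jaw": 0},{"dx": -0.02,"dy": 0.002,"dz": 0,"roll": 0,"jaw": 0},{"dx": -0.03,"dy": 0.003,"dz": 0,"roll": 0,"jaw": 0},{"dx": -0.03,"dy": 0.003,"dz": 0.01,"roll": 0,"jaw": 0},{"dx": 0,"dy": 0,"dz": 0.05,"roll": 0,"jaw": 0},{"dx": 0,"dy": 0,"dz": 0.06,"roll": 0,"jaw": 0},{"dx": 0,"dy": 0,"dz": 0.05,"roll": 0,"jaw": 0}]}}

```text
t: 27.5
eef_pos: [0.6262, 0.0093, 0.2553]
ee_rot: [-3.141, -0.004, -0.085]
force: [1.7, 0.8, 0.1]
width: 0.0004
gripper_force: 0.0
```

{"api": "servo_tool", "payload": {"moves": [{"dx": 0,"dy": -0.05,"dz": 0,"roll": 0,"jaw": 0},{"dx": 0,"dy": -0.05,"dz": 0,"roll": 0,"jaw": 0},{"dx": 0,"dy": -0.05,"dz": 0,"roll": 0,"jaw": 0},{"dx": 0,"dy": -0.05,"dz": 0,"roll": 0,"jaw": 0},{"dx": 0,"dy": -0.05,"dz": 0,"roll": 0,"jaw": 0},{"dx": 0,"dy": -0.05,"dz": 0,"roll": 0,"jaw": 0},{"dx": 0,"dy": -0.05,"dz": 0,"roll": 0,"jaw": 0},{"dx": 0,"dy": 0,"dz": 0,"roll": 0,"jaw": 0},{"dx": 0,"dy": 0,"dz": 0,"roll": 0,"jaw": 0},{"dx": 0,"dy": 0,"dz": 0,"roll": 0,"jaw": 0}]}}

```text
t: 28.75
eef_pos: [0.6257, -0.3399, 0.2525]
ee_rot: [3.141, -0.001, -0.084]
force: [-0.8, 0.1, -0.4]
width: 0.0005
gripper_force: 0.0
```

```bash
python3 chk.py 20; python3 lev.py
```

```text
[ 0.62569911 -0.33985487  0.25248133]
scene wall tops (array([ 0.4667, -0.1851]), array([0.1522, 0.1343]), 0.9)
 mat (array([ 0.4682, -0.1814]), array([0.2136, 0.2333]), 88.9)
 floor 715 0.008062187336526241 0.00047863101039752716
 block (array([0.6896, 0.0035]), array([0.0513, 0.0702]), 84.4) 0.03342351741561312 tip [0.7243 0.0045 0.1002] 0.10620310381311607
 lever dir [ 0.367 -0.015  0.93 ]
top wall tops (array([0., 0.]), array([0., 0.]), 0.0)
 mat (array([0., 0.]), array([0., 0.]), 0.0)
[ 0.62572168 -0.33968309  0.25252936] [-0.45680106 -0.02319598 -1.0412828 ]
scene 87 [0.7309 0.0061 0.1003]
top 47 [ 0.7209 -0.0038  0.0999]chk.py:10: RuntimeWarning: Mean of empty slice.
  w=n0&(h[...,1]<60)&(P[...,2]>.006)&(P[...,2]<.03)&(abs(P[...,0]-.467)<.06)&(P[...,1]>-.24)&(P[...,1]<-.16); Q=P[w]; print(' floor',len(Q),Q[:,2].mean(),np.polyfit(Q[:,1],Q[:,2],1)[0])
  ret = ret.dtype.type(ret / rcount)
Traceback (most recent call last):
  File "chk.py", line 10, in <module>
    w=n0&(h[...,1]<60)&(P[...,2]>.006)&(P[...,2]<.03)&(abs(P[...,0]-.467)<.06)&(P[...,1]>-.24)&(P[...,1]<-.16); Q=P[w]; print(' floor',len(Q),Q[:,2].mean(),np.polyfit(Q[:,1],Q[:,2],1)[0])
                                                                                                                                                            ~~~~~~~~~~^^^^^^^^^^^^^^^^^
TypeError: expected non-empty vector for x
```

View pics/scene20.png

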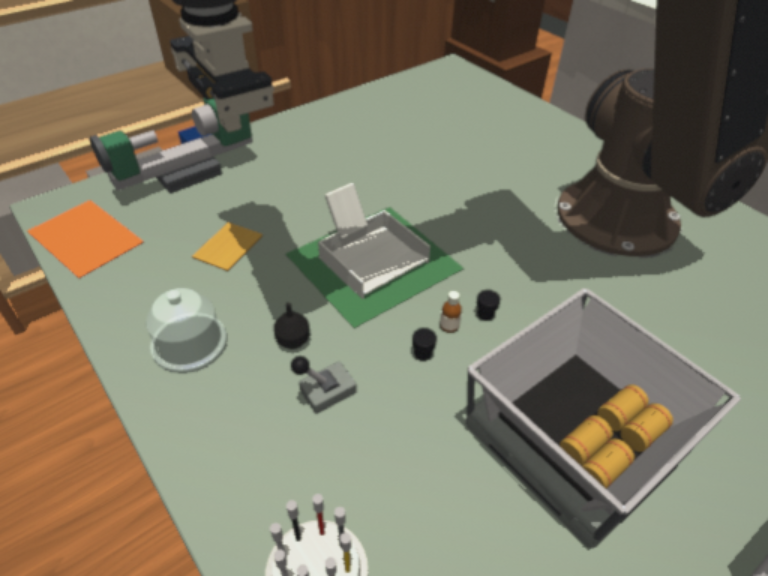

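```bash
python3 -c "from station import *; print(job_done())"
```

```text
the job is handed in; nothing more can be done
None
```

All four shells are in the feed hopper, the empty tray is flat in the middle of the green mat and released, and the toggle lever is pushed to its stop at on; I handed the job in at about 29 s, with the other items still in place in the last picture.

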